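# Park the green archive box in the free shelf lane

## Task

Push the green box along the deck into the empty lane, the one with the yellow label on its floor, until it is fully home against the black stop at the lane's end, then move clear. Only push it: do not lift or tip it, let neither the box nor the robot touch any of the blue guide rails, and leave the brown box and everything else where they are.

Things in the scene. Friction and masses are not known exactly. Their poses are not given: they have to be found in the camera images.
- green_box: the box to push: pale green lidded carton, flat upright sides, 130 mm long (its x), 90 wide (its y), 80 tall, 0.3 to 0.6 kg, loose on the deck's open apron before the lane mouths; too wide to grip. Origin: centre of its underside. At the start its x points down the lanes within 15 degrees, its centre up to 30 mm either side of the middle rail's line.
- deck: fixed grey shelf deck, 540 x 300 mm, top 12 mm above the table. Origin at table height under the lane mouths, midway across; x runs down the lanes (roughly to the robot's left), y across, z up. It spans x -240 to 300 mm, y +-150 mm. Open apron at x below 0; two lanes from x = 0 to 200 mm, centre lines at y = +63 and -63 mm, each 118 mm wide between rails.
- stop (a point): middle of the face of the black rubber stop bar that closes both lanes at deck x = 200 mm, at deck-top height; the bar runs across the deck, 15 mm thick, its top 47 mm above the table. Axes as the deck's.
- rails: three fixed blue guide rails on the deck (y = -126, 0 and +126 mm), each 200 mm long, 8 mm thick, 20 mm tall above the deck (top 32 mm above the table). Same origin and axes as the deck.
- mark: flat yellow label, 90 x 60 mm, stuck on the floor of the empty lane by the stop. Its origin is on the deck's top where the centre of the green box's underside belongs, on the lane's centre line, 65 mm (half the box's length) before the stop; x points down the lane to the stop, y across it.
- brown_box: brown cardboard carton of the same size and shape as the green box, already parked in the other lane against the stop; stays there. Origin at the centre of its underside.
- mini_bottle: small green glass bottle, 38 mm across, 105 mm tall, standing on the deck behind the stop; a bystander; origin under its centre
- jar: small amber jar with a black cap, 44 mm across, 60 mm tall, on the deck behind the stop; a bystander; origin under its centre
- bottle: amber bottle, 68 mm across, 210 mm tall, on the table to the left; a bystander; origin under its centre
- mug: blue mug, 80 mm across, 90 mm tall; a bystander; origin under its centre
- tape: roll of tape lying flat, 100 mm across, 45 mm tall; a bystander; origin under its centre
- cases: stack of disc cases, 125 x 142 x 50 mm, on the table to the right; a bystander; origin under its centre
There are look-alikes about, which are no part of the job. Of the things like the green_box, leave any that is turquoise; of the rest the larger one is meant.

How it is judged:
At the end, for the whole second after the job is handed in: The green box stands flat and at rest on the deck in the labelled lane, its far end within 6 mm of the stop, its centre within 14 mm of the lane's centre line and its length along the lane within 0.15 rad; it never touched a rail and was never lifted (x of green_box in the frame of mark between -0.006 and 0.004 m and y of green_box in the frame of mark between -0.014 and 0.014 m and z of green_box in the frame of mark below 0.004 m and angle between green_box's own z axis and vertical below 0.05 rad and angle between the x axis of green_box and the x axis of mark, either way round below 0.15 rad and linear speed of green_box below 0.01 m/s and angular speed of green_box below 0.1 rad/s).
It fails at once if the green box touches a guide rail (contact force between green_box and rails above 0.3 N).
It fails at once if the robot touches a guide rail (contact force between any of the fingers, the arm and rails above 0.5 N).
It fails at once if the green box is lifted off the deck or tipped (over 8 mm or 0.15 rad) (z of green_box in the frame of mark above 0.008 m or angle between green_box's own z axis and vertical above 0.15 rad).
It fails at once if the brown box is moved by more than 10 mm (distance of brown_box from where it was at the start of the episode above 0.01 m).
It fails at once if a bystander is moved by more than 20 mm or tipped (distance of any of mini_bottle, jar, bottle, mug, tape, cases from where it was at the start of the episode above 0.02 m or angle between any of mini_bottle, jar, bottle, mug, tape, cases's own z axis and vertical above 0.3 rad).
It also fails if it takes over 58 s, if anything falls off the work surface, if the arm or the gripper's body presses on something with over 40 N, if the wrist force passes 120 N, or if a joint passes its speed limit or range.

## Robot

A 6-joint arm with a two-finger parallel gripper is mounted at the origin on the work surface. World frame = base frame: x ahead of the robot, y to its left, z up, the work surface at z = 0. Lengths are in m, angles in rad, forces in N, time in s.
With the tool pointing down it reaches from about 0.4 to 0.825 m from the base axis. Payload 7 kg.
Tool frame: the origin (TCP) lies at the centre of the arm's flange, where the gripper is bolted on; the fingertips stand 178 mm ahead of it and the grasp point (between the pads) lies 159 mm ahead of it; x points along the fingers, z is the direction in which the jaws open and shut, and the axes are right-handed (so a half turn about x gives the same grasp; the last joint's range is limited). The gripper opens to 88 mm and grips with 3 to 60 N. Pads are 19 mm wide; open, the fingers measure 130 mm over their backs; the gripper's body (78 mm by 193 mm) begins 47 mm behind the grasp point.
Start: joints at [-0.856, 0.359, 0.012, 0, -1.224, -0.288], TCP at [0.279, -0.614, 0.405] pointing down, gripper open.
Joint ranges: [-3.07, 3.07], [-1.43, 2.12], [-1.02, 1.25], [-3.03, 1.67], [-3.05, -0], [-3.03, 3.03]. Speed limits (rad/s): [2.39, 2.39, 3.01, 3.14, 3.14, 3.14].

## Interface

Orientations are given as [roll, pitch, yaw] about the fixed x, y, z axes, in that order (R = Rz(yaw) Ry(pitch) Rx(roll)).
In Python, from station import telemetry, optics, job_done, finder gives the robot as it stands.
- The arm moves only by the tool play_rows, never from a script. Its argument "steps" is a list of rows, each an object of numbers: "gripper": the opening, from 0 (shut) to 1 (fully open); "tx", "ty", "tz": the shift along the tool's x, y, z in units of 25 mm (1.0 is 25 mm); "ax", "ay", "az": the turn, a rotation vector about the tool's x, y, z in units of 6 degrees (1.0 is 6 degrees). In form: [{"gripper": .., "tx": .., "ty": .., "tz": .., "ax": .., "ay": .., "az": ..}, ...]. A call has 1 to 20 rows; each row shifts and turns the commanded pose from where the row before left it, along the tool's axes as they then stand; what a row does not reach is not made up. A row lasts 1/12 s, in which the tool goes at most 41.7 mm and 7.16 degrees, less where a joint would pass 70% of its speed; a pose out of reach is approached as far as the arm can. A call is refused whole if a number of a shift passes 1 or a number of a turn 1, either way. A call with a gripper value outside its range is refused whole. The fingers move at their own pace and stop on an object; "newtons" is the grip in N (left out, the last holds). Time passes only in rows, so rows that do not move let the fingers close. It gives the time, the measured TCP pose, the force and the opening at its end, in the units of the state.
- telemetry.get_state(): the state, without advancing time (a new reading comes with each control period).
- optics.grab_frame(name): name is "side" or "top"; returns the picture (480x640x3 uint8, red, green, blue); there is no depth.
- optics.calibration(name): a dict with "fx", "fy", "cx", "cy" (pixels), "T" (4x4, takes a point from camera to world coordinates). Camera axes: x right, y down, z forward; pixel columns grow to the right and rows downward; lengths in m; the calibration is good to about 2 mm. A picture is of the moment at which its call begins. calibration takes no time and is no camera call.
- job_done(): hands the job in, once; it reports no verdict.
Trained networks look in the newest picture that a camera, given by its name, has taken for a name from the list of things; names that differ only in an ending like _2 or _b are one class to them, and where a whole thing is asked for, a point or a joint stands for the part that bears it (a point fixed in the world has none). Each returns a list of dicts, best first, with "confidence" (0 to 1); they miss things now and then, are a little off and sometimes report something else, mostly with a low value. They report only what shows in the picture. A call takes as long as a camera call. They do not tell look-alikes from the thing itself.
- finder.look_for(query, camera): "extent" ([left, top, right, bottom] in pixels, round what is visible of it).
- finder.silhouettes(query, camera): "pixels" (480x640 bool, what is visible of it) and "extent" ([left, top, right, bottom] in pixels, round what is visible of it).
- finder.pinpoint(query, camera): "location" ([row, column] in pixels: a listed point, or the origin of a listed thing).
The state is a dict: "t": time; "q": joint angles; "qd": joint speeds; "joint_efforts": joint torques, N m; "eef_pos": TCP position; "ee_rot": TCP orientation; "force": force on the tool from outside, world axes, zero at the start; "moment": the same for the moment, N m; "width": finger opening in m.
Only numpy, scipy, OpenCV 4.12 (cv2) and the standard library are available. Lean on these libraries where they do the work, as an engineer would, in place of code of your own. Each camera call takes 0.05 s, during which the arm holds its last target.

## Working session

There is one attempt and no reset: what is moved stays moved. The work goes in short steps, Python scripts to look and compute and a tool call to move; the robot and the scene stay as the last step left them, time stands still between calls to the robot, and variables do not carry over. Pictures are saved under pics/ and viewed, and the job is handed in when it is done.

Besides the shell and the picture viewer there is one more tool, called after "Call:" as name(argument=value, ...), one argument or row to a line, values as JSON. play_rows: Moves the arm, as the interface text tells. Its arguments: {"type":"object","properties":{"steps":{"type":"array"},"newtons":{"type":"number"}},"required":["steps"]}

```bash
mkdir -p pics; ls; python3 - <<'E'
from station import telemetry, optics, finder
import cv2,numpy as np
s=telemetry.get_state();print(s)
for n in ("side","top"):
    f=optics.grab_frame(n);cv2.imwrite(f"pics/{n}0.png",f[:,:,::-1]);c=optics.calibration(n);print(n,c)
    for q in ("green_box","brown_box","mark","stop","deck","rails"):
        print(q,[(np.round(d["location"],1),round(d["confidence"],2)) for d in finder.pinpoint(q,n)])
E
```

```text
pics
{'t': 0.0, 'q': array([-8.55915471e-01,  3.59419107e-01,  1.10636172e-02, -3.39783713e-04,
       -1.22412573e+00, -2.88115451e-01]), 'qd': array([ 0.0014048 ,  0.00031278, -0.00215232,  0.00109336, -0.00016053,
       -0.00064863]), 'joint_efforts': array([ 5.87777195e-04, -5.82728219e+01,  2.93044764e+01,  6.99717119e+00,
        6.77403106e-03, -1.44848550e-04]), 'eef_pos': array([ 0.27933002, -0.6142811 ,  0.40370554]), 'ee_rot': array([0.1007882 , 1.56908141, 2.09823422]), 'force': array([ 0.14045939, -0.02100782, -0.45606388]), 'moment': array([-0.03112372,  0.03558852,  0.04030891]), 'width': 0.08738789155523345}
side {'fx': 567.8812144469372, 'fy': 567.8812144469372, 'cx': 314.4411054011525, 'cy': 233.99635970509613, 'T': array([[-0.98540702, -0.10008309,  0.1376822 ,  0.28538773],
       [-0.16987302,  0.5270197 , -0.83270247,  1.35442896],
       [ 0.0107782 , -0.84393934, -0.53633032,  0.94333759],
       [ 0.        ,  0.        ,  0.        ,  1.        ]])}
green_box [(array([197.9, 268.5]), 0.87), (array([314.6, 392.7]), 0.83), (array([238.6, 324.3]), 0.68)]
brown
[... 296 characters left out ...]
35, 'cy': 231.5655429215912, 'T': array([[-2.82433111e-03, -9.89972566e-01,  1.41231520e-01,
         3.81084699e-01],
       [-9.99714482e-01, -5.55812036e-04, -2.38881759e-02,
        -5.50191511e-03],
       [ 2.37271370e-02, -1.41258664e-01, -9.89688341e-01,
         9.82260263e-01],
       [ 0.00000000e+00,  0.00000000e+00,  0.00000000e+00,
         1.00000000e+00]])}
green_box [(array([341.9, 202.1]), 0.96), (array([149.1, 431.8]), 0.77), (array([246. , 339.1]), 0.67), (array([213.5, 505.1]), 0.43)]
brown_box [(array([251.6, 219.4]), 0.76)]
mark [(array([197.5, 226.1]), 0.69)]
stop [(array([218.2, 195.6]), 0.84)]
deck [(array([231.7, 283.8]), 0.73)]
rails [(array([234.2, 281.9]), 0.6)]
```

View pics/top0.png

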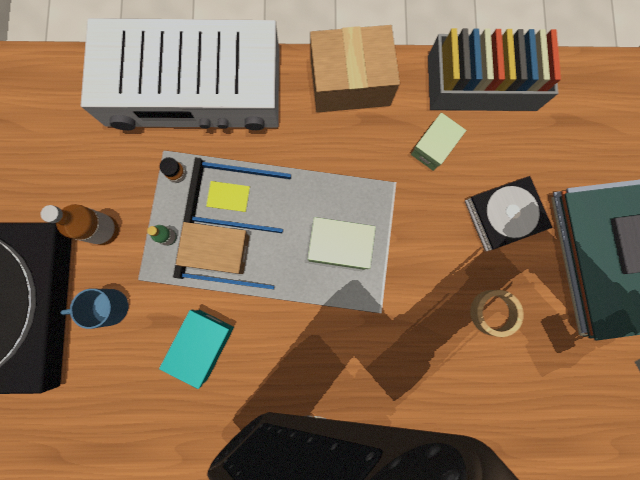

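View pics/side0.png

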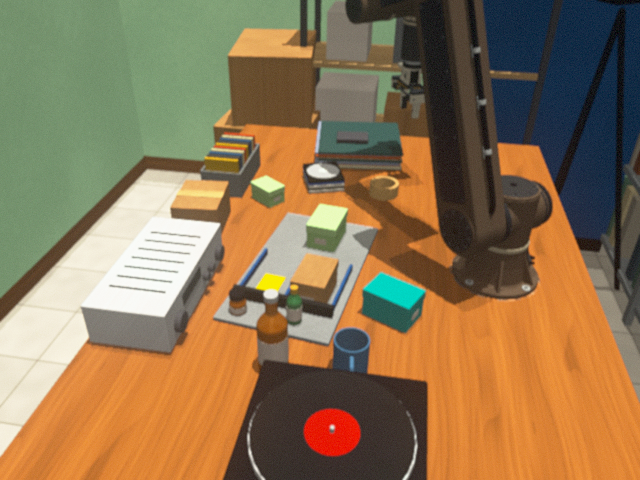

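Candidates for the green box in the top picture are the pale green carton on the deck apron at (342,242), the small pale green box at (439,140), and the turquoise box at (197,348). By the description it is the carton on the apron. I'll check that in a crop and measure it.

```bash
cat > h.py <<'E'
import numpy as np,cv2
from station import optics
def ray(cam,uv,z):
    c=optics.calibration(cam);uv=np.atleast_2d(uv).astype(float)
    d=np.c_[(uv[:,0]-c['cx'])/c['fx'],(uv[:,1]-c['cy'])/c['fy'],np.ones(len(uv))]@c['T'][:3,:3].T
    o=c['T'][:3,3]; return (o+d*((z-o[2])/d[:,2])[:,None])[:,:2]
def proj(cam,P):
    c=optics.calibration(cam);p=(np.atleast_2d(P)-c['T'][:3,3])@c['T'][:3,:3]
    return np.c_[p[:,0]/p[:,2]*c['fx']+c['cx'],p[:,1]/p[:,2]*c['fy']+c['cy']]
E
python3 - <<'E'
from h import *
f=cv2.imread("pics/top0.png")
cv2.imwrite("pics/crop0.png",cv2.resize(f[140:320,130:450],None,fx=2.5,fy=2.5,interpolation=cv2.INTER_CUBIC))
hsv=cv2.cvtColor(f,cv2.COLOR_BGR2HSV)
print("px",hsv[242,342],hsv[225,240],hsv[200,228],hsv[250,210],hsv[262,342],hsv[200,300])
def rect(m,name,z):
    n,l,st,ce=cv2.connectedComponentsWithStats(m.astype(np.uint8))
    for i in range(1,n):
        if st[i,4]<60: continue
        c=cv2.findContours((l==i).astype(np.uint8),0,1)[0][0]
        w=ray("top",cv2.boxPoints(cv2.minAreaRect(c)),z); r=cv2.minAreaRect(ray("top",c[:,0],z).astype(np.float32)*1000)
        print(name,ce[i].round(1),st[i,4],"world c",np.round(r[0],1),"size",np.round(r[1],1),"ang",round(r[2],2))
H,S,V=[hsv[:,:,i].astype(int) for i in range(3)]
roi=np.zeros(H.shape,bool);roi[145:315,135:400]=1
rect(roi&(abs(H-108)<12)&(S>130),"blue",.032)
rect(roi&(abs(H-30)<5)&(S>150),"yellow",.012)
rect(roi&(H>28)&(H<60)&(S>20)&(V>190)&(S<120),"green",.092)
rect(roi&(V<45),"black",.047)
rect(roi&(abs(H-14)<6)&(S>70)&(V>120),"brown",.092)
rect(roi&(S<25)&(V>90),"deck",.012)
E
```

```text
px [ 35  25 206] [105 161 149] [ 30 162 205] [ 16 117 191] [ 34  20 205] [ 18  15 167]
blue [245.7 170. ] 402 world c [656.2 140.1] size [200.1  10.3] ang 82.13
blue [236.5 224.4] 337 world c [532.6 157.1] size [200.4   8.3] ang 82.14
blue [227.2 280.8] 290 world c [409.  174.9] size [200.4   7. ] ang 81.99
yellow [227.6 196.1] 978 world c [600.9 183. ] size [87.5 58.7] ang 82.12
green [343.2 240.3] 2284 world c [486.1 -69. ] size [126.9  88.1] ang 81.42
black [169.2 166.9] 271 world c [658.1 305.5] size [43.7 35.5] ang 45.41
black [194.8 191.4] 403 world c [606.3 249.7] size [ 20.6 142.2] ang 82.05
brown [259.9 220.8] 12764 world c [516.   84.2] size [355.5 559.2] ang 0.32
brown [210.4 247.3] 2786 world c [475.9 199.7] size [130.1  89.7] ang 82.14
deck [282.2 233.6] 22466 world c [523.7  86.2] size [537.9 297.7] ang 82.15
```

View pics/crop0.png

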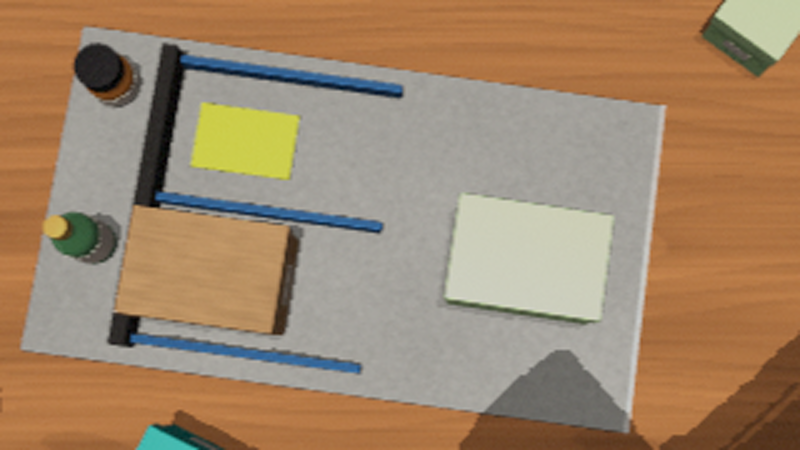

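The crop shows the pale green carton squarely on the apron, so the choice holds. The deck frame comes out at about (0.519, 0.058), yaw 82.1°. The empty lane is at deck y=-63 mm. The box is at deck (-130, +15), turned about -0.7°. I'll push it sideways first, with the jaws spread along its long side, and then down the lane.

```bash
cat >> h.py <<'E'
from station import telemetry
from scipy.spatial.transform import Rotation as Ro
YAW=np.deg2rad(82.1);ex=np.array([np.cos(YAW),np.sin(YAW)]);ey=np.array([-ex[1],ex[0]])
O=np.array([.5326,.1571])-.1*ex
def d2w(x,y): return O+x*ex+y*ey
def w2d(p): p=np.asarray(p)[:2]-O; return np.array([p@ex,p@ey])
def now():
    s=telemetry.get_state();R=Ro.from_euler('xyz',s['ee_rot']).as_matrix()
    return s,R
def goal(jaw):  # jaw dir world 2D, pointing down
    x=np.array([0,0,-1.]);z=np.array([*jaw,0]);return np.c_[x,np.cross(z,x),z]
def plan(dx,dy,z,jaw):
    s,R=now();out=None
    for sg in(1,-1):
        G=goal(sg*jaw);rv=Ro.from_matrix(R.T@G).as_rotvec()
        if out is None or np.linalg.norm(rv)<np.linalg.norm(out[0]): out=(rv,G)
    rv,G=out;p=np.array([*d2w(dx,dy),z])-s['eef_pos']
    print("t",round(s['t'],2),"deck",w2d(s['eef_pos']).round(4),"z",s['eef_pos'][2].round(4),"F",s['force'].round(2),"q6",s['q'].round(2))
    print("shift in current tool units",(R.T@p/.025).round(2),"| in goal-axes",(G.T@p/.025).round(2),"turn units",(np.rad2deg(rv)/6).round(2))
    print("tool y in deck",np.round([R[:2,1]@ex,R[:2,1]@ey],3),"tool z in deck",np.round([R[:2,2]@ex,R[:2,2]@ey],3))
E
python3 -c "
from h import *
plan(-.130,.095,.30,ex)"
```

```text
t 0.7 deck [-0.699   0.1448] z 0.4047 F [-0.43  0.79  0.21] q6 [-0.86  0.36  0.01  0.   -1.22 -0.29]
shift in current tool units [  4.19 -13.86  18.16] | in goal-axes [ 4.19 -1.99 22.76] turn units [ 5.39 -0.    0.  ]
tool y in deck [-0.535  0.845] tool z in deck [0.845 0.535]
```

Call:
play_rows(
  steps=[
    {"ax": 0.9,"gripper": 1},
    {"ax": 0.9},
    {"ax": 0.9},
    {"ax": 0.9},
    {"ax": 0.9},
    {"ax": 0.9},
    {"tz": 0.8,"ty": -0.08},
    {"tz": 0.8,"ty": -0.08},
    {"tz": 0.8,"ty": -0.08},
    {"tz": 0.8,"ty": -0.08},
    {"tz": 0.8,"ty": -0.08},
    {"tz": 0.8,"ty": -0.08},
    {"tz": 0.8,"ty": -0.08},
    {"tz": 0.8,"ty": -0.08},
    {"tz": 0.8,"ty": -0.08},
    {"tz": 0.8,"ty": -0.08},
    {"tz": 0.8,"ty": -0.08},
    {"tz": 0.8,"ty": -0.08},
    {"tz": 0.8,"ty": -0.08},
    {"tz": 0.8,"ty": -0.08},
  ],
)

```text
invalid input
```

```bash
python3 -c "
from h import *
plan(-.130,.095,.30,ex)"
```

```text
t 0.7 deck [-0.699   0.1448] z 0.4047 F [-0.43  0.79  0.21] q6 [-0.86  0.36  0.01  0.   -1.22 -0.29]
shift in current tool units [  4.19 -13.86  18.16] | in goal-axes [ 4.19 -1.99 22.76] turn units [ 5.39 -0.    0.  ]
tool y in deck [-0.535  0.845] tool z in deck [0.845 0.535]
```

Call:
play_rows(
  steps=[
    {"gripper": 1,"tx": 0,"ty": 0,"tz": 0,"ax": 0.9,"ay": 0,"az": 0},
    {"gripper": 1,"tx": 0,"ty": 0,"tz": 0,"ax": 0.9,"ay": 0,"az": 0},
    {"gripper": 1,"tx": 0,"ty": 0,"tz": 0,"ax": 0.9,"ay": 0,"az": 0},
    {"gripper": 1,"tx": 0,"ty": 0,"tz": 0,"ax": 0.9,"ay": 0,"az": 0},
    {"gripper": 1,"tx": 0,"ty": 0,"tz": 0,"ax": 0.9,"ay": 0,"az": 0},
    {"gripper": 1,"tx": 0,"ty": 0,"tz": 0,"ax": 0.9,"ay": 0,"az": 0},
    {"gripper": 1,"tx": 0,"ty": -0.1,"tz": 0.9,"ax": 0,"ay": 0,"az": 0},
    {"gripper": 1,"tx": 0,"ty": -0.1,"tz": 0.9,"ax": 0,"ay": 0,"az": 0},
    {"gripper": 1,"tx": 0,"ty": -0.1,"tz": 0.9,"ax": 0,"ay": 0,"az": 0},
    {"gripper": 1,"tx": 0,"ty": -0.1,"tz": 0.9,"ax": 0,"ay": 0,"az": 0},
    {"gripper": 1,"tx": 0,"ty": -0.1,"tz": 0.9,"ax": 0,"ay": 0,"az": 0},
    {"gripper": 1,"tx": 0,"ty": -0.1,"tz": 0.9,"ax": 0,"ay": 0,"az": 0},
    {"gripper": 1,"tx": 0,"ty": -0.1,"tz": 0.9,"ax": 0,"ay": 0,"az": 0},
    {"gripper": 1,"tx": 0,"ty": -0.1,"tz": 0.9,"ax": 0,"ay": 0,"az": 0},
    {"gripper": 1,"tx": 0,"ty": -0.1,"tz": 0.9,"ax": 0,"ay": 0,"az": 0},
    {"gripper": 1,"tx": 0,"ty": -0.1,"tz": 0.9,"ax": 0,"ay": 0,"az": 0},
    {"gripper": 1,"tx": 0,"ty": -0.1,"tz": 0.9,"ax": 0,"ay": 0,"az": 0},
    {"gripper": 1,"tx": 0,"ty": -0.1,"tz": 0.9,"ax": 0,"ay": 0,"az": 0},
    {"gripper": 1,"tx": 0,"ty": -0.1,"tz": 0.9,"ax": 0,"ay": 0,"az": 0},
    {"gripper": 1,"tx": 0,"ty": -0.1,"tz": 0.9,"ax": 0,"ay": 0,"az": 0},
  ],
)

```text
t: 2.37
eef_pos: [0.3576, -0.3063, 0.4049]
ee_rot: [-1.774, 1.57, -0.342]
force: [0.6, 0.1, -0.5]
width: 0.088
```

```bash
python3 -c "
from h import *
plan(-.130,.095,.30,ex)"
```

```text
t 2.37 deck [-0.383   0.1096] z 0.4049 F [ 0.61  0.07 -0.48] q6 [-0.29  0.02 -0.42  0.   -1.13 -1.42]
shift in current tool units [ 4.2  -0.57 10.12] | in goal-axes [ 4.2  -0.58 10.12] turn units [-0.01 -0.    0.01]
tool y in deck [0.001 1.   ] tool z in deck [ 1.    -0.001]
```

Call:
play_rows(
  steps=[
    {"gripper": 1,"tx": 0,"ty": -0.05,"tz": 0.92,"ax": 0,"ay": 0,"az": 0},
    {"gripper": 1,"tx": 0,"ty": -0.05,"tz": 0.92,"ax": 0,"ay": 0,"az": 0},
    {"gripper": 1,"tx": 0,"ty": -0.05,"tz": 0.92,"ax": 0,"ay": 0,"az": 0},
    {"gripper": 1,"tx": 0,"ty": -0.05,"tz": 0.92,"ax": 0,"ay": 0,"az": 0},
    {"gripper": 1,"tx": 0,"ty": -0.05,"tz": 0.92,"ax": 0,"ay": 0,"az": 0},
    {"gripper": 1,"tx": 0,"ty": -0.05,"tz": 0.92,"ax": 0,"ay": 0,"az": 0},
    {"gripper": 1,"tx": 0,"ty": -0.05,"tz": 0.92,"ax": 0,"ay": 0,"az": 0},
    {"gripper": 1,"tx": 0,"ty": -0.05,"tz": 0.92,"ax": 0,"ay": 0,"az": 0},
    {"gripper": 1,"tx": 0,"ty": -0.05,"tz": 0.92,"ax": 0,"ay": 0,"az": 0},
    {"gripper": 1,"tx": 0,"ty": -0.05,"tz": 0.92,"ax": 0,"ay": 0,"az": 0},
    {"gripper": 1,"tx": 0,"ty": -0.07,"tz": 0.92,"ax": 0,"ay": 0,"az": 0},
    {"gripper": 1,"tx": 0.9,"ty": 0,"tz": 0,"ax": 0,"ay": 0,"az": 0},
    {"gripper": 1,"tx": 0.9,"ty": 0,"tz": 0,"ax": 0,"ay": 0,"az": 0},
    {"gripper": 1,"tx": 0.9,"ty": 0,"tz": 0,"ax": 0,"ay": 0,"az": 0},
    {"gripper": 1,"tx": 0.9,"ty": 0,"tz": 0,"ax": 0,"ay": 0,"az": 0},
    {"gripper": 1,"tx": 0.9,"ty": 0,"tz": 0,"ax": 0,"ay": 0,"az": 0},
    {"gripper": 1,"tx": 0.9,"ty": 0,"tz": 0,"ax": 0,"ay": 0,"az": 0},
    {"gripper": 1,"tx": 0,"ty": 0,"tz": 0,"ax": 0,"ay": 0,"az": 0},
  ],
)

```text
t: 3.87
eef_pos: [0.4051, -0.0591, 0.2665]
ee_rot: [1.908, 1.565, -2.944]
force: [-1.0, -0.4, 0.3]
width: 0.0876
```

```bash
python3 -c "
from h import *
plan(-.130,.080,.220,ex)
f=optics.grab_frame('side');cv2.imwrite('pics/s1.png',cv2.resize(f[150:350,200:460,::-1],None,fx=3,fy=3))"
```

```text
t 3.87 deck [-0.1316  0.0965] z 0.2665 F [-0.96 -0.37  0.28] q6 [ 0.34  0.07 -0.73 -0.   -0.78 -2.05]
shift in current tool units [ 1.86 -0.67  0.07] | in goal-axes [ 1.86 -0.66  0.07] turn units [-0.02 -0.02 -0.05]
tool y in deck [0.002 1.   ] tool z in deck [ 1.    -0.002]
```

View pics/s1.png

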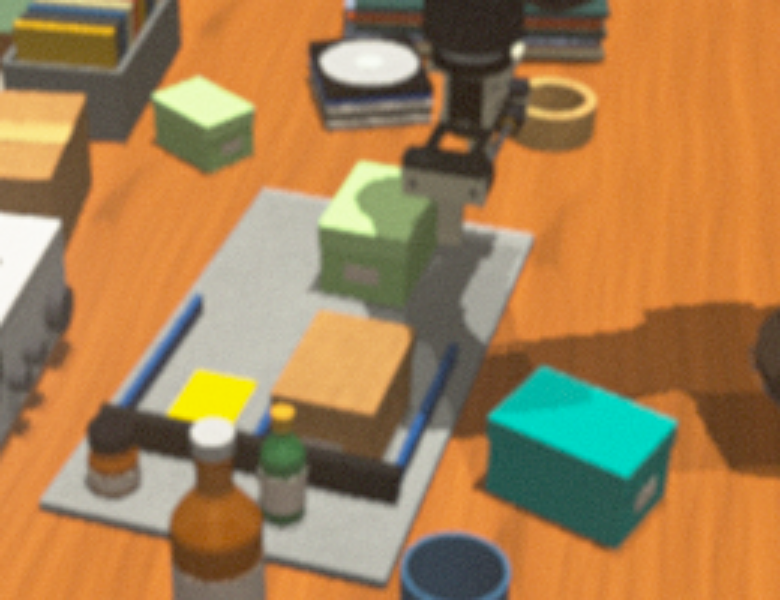

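Call:
play_rows(
  steps=[
    {"gripper": 1,"tx": 0.62,"ty": 0,"tz": 0.03,"ax": 0,"ay": 0,"az": 0},
    {"gripper": 1,"tx": 0.62,"ty": 0,"tz": 0.03,"ax": 0,"ay": 0,"az": -0.03},
    {"gripper": 1,"tx": 0.62,"ty": 0,"tz": 0,"ax": 0,"ay": 0,"az": -0.02},
    {"gripper": 1,"tx": 0,"ty": -0.25,"tz": 0,"ax": 0,"ay": 0,"az": 0},
    {"gripper": 1,"tx": 0,"ty": -0.25,"tz": 0,"ax": 0,"ay": 0,"az": 0},
    {"gripper": 1,"tx": 0,"ty": -0.25,"tz": 0,"ax": 0,"ay": 0,"az": 0},
    {"gripper": 1,"tx": 0,"ty": -0.25,"tz": 0,"ax": 0,"ay": 0,"az": 0},
    {"gripper": 1,"tx": 0,"ty": -0.25,"tz": 0,"ax": 0,"ay": 0,"az": 0},
    {"gripper": 1,"tx": 0,"ty": -0.25,"tz": 0,"ax": 0,"ay": 0,"az": 0},
    {"gripper": 1,"tx": 0,"ty": -0.25,"tz": 0,"ax": 0,"ay": 0,"az": 0},
    {"gripper": 1,"tx": 0,"ty": -0.25,"tz": 0,"ax": 0,"ay": 0,"az": 0},
  ],
)

```text
t: 4.83
eef_pos: [0.4562, -0.0646, 0.224]
ee_rot: [-1.726, 1.568, -0.295]
force: [-3.5, 0.2, -0.1]
width: 0.0878
```

```bash
python3 -c "
from h import *
plan(-.130,-.005,.220,ex)
f=optics.grab_frame('side');cv2.imwrite('pics/s2.png',cv2.resize(f[150:350,200:460,::-1],None,fx=3,fy=3))
f=optics.grab_frame('top');cv2.imwrite('pics/t2.png',cv2.resize(f[140:380,130:450,::-1],None,fx=2.5,fy=2.5))"
```

```text
t 4.83 deck [-0.1301  0.0452] z 0.224 F [-3.5   0.22 -0.12] q6 [ 0.29  0.22 -0.68  0.   -0.67 -2.  ]
shift in current tool units [ 0.17 -2.01  0.01] | in goal-axes [ 0.16 -2.01  0.  ] turn units [-0.01 -0.    0.03]
tool y in deck [0.002 1.   ] tool z in deck [ 1.    -0.002]
```

View pics/s2.png

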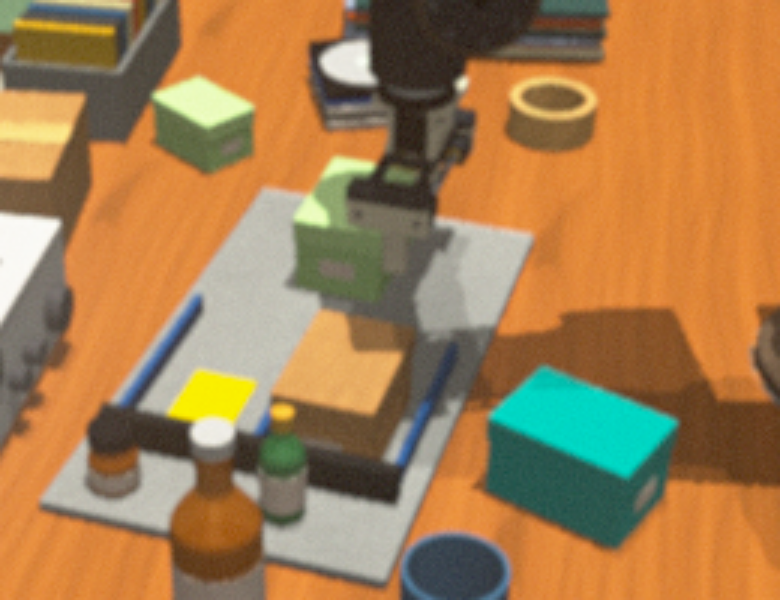

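View pics/t2.png

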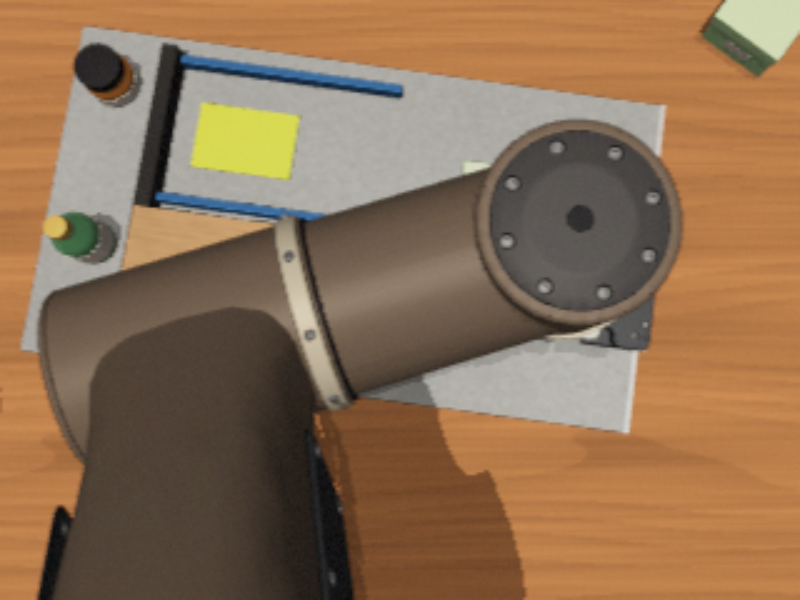

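Call:
play_rows(
  steps=[
    {"gripper": 1,"tx": 0.02,"ty": -0.25,"tz": 0,"ax": 0,"ay": 0,"az": 0},
    {"gripper": 1,"tx": 0.02,"ty": -0.25,"tz": 0,"ax": 0,"ay": 0,"az": 0},
    {"gripper": 1,"tx": 0.02,"ty": -0.25,"tz": 0,"ax": 0,"ay": 0,"az": 0},
    {"gripper": 1,"tx": 0,"ty": -0.25,"tz": 0,"ax": 0,"ay": 0,"az": 0},
    {"gripper": 1,"tx": 0,"ty": -0.25,"tz": 0,"ax": 0,"ay": 0,"az": 0},
    {"gripper": 1,"tx": 0,"ty": -0.25,"tz": 0,"ax": 0,"ay": 0,"az": 0},
    {"gripper": 1,"tx": 0,"ty": -0.2,"tz": 0,"ax": 0,"ay": 0,"az": 0},
    {"gripper": 1,"tx": 0,"ty": -0.1,"tz": 0,"ax": 0,"ay": 0,"az": 0},
    {"gripper": 1,"tx": 0,"ty": 0,"tz": 0,"ax": 0,"ay": 0,"az": 0},
  ],
)

```text
t: 5.68
eef_pos: [0.5017, -0.0704, 0.2223]
ee_rot: [-1.577, 1.565, -0.145]
force: [-1.8, -1.0, -0.6]
width: 0.0876
```

```bash
python3 -c "
from h import *
plan(-.130,-.008,.220,ex)
f=optics.grab_frame('side');cv2.imwrite('pics/s3.png',f[:,:,::-1])
for n,P in (('target bottom front', None),):
  pass
# predicted box outline for centre y=-.063
v=f[:,:,::-1].copy()
w,R=now();yc=w2d(w['eef_pos'])[1]-.010-.045
for z in(.012,.092):
  c=[(-.065,yc-.045),(-.195,yc-.045),(-.195,yc+.045),(-.065,yc+.045)]
  p=proj('side',[[*d2w(*q),z] for q in c]).round().astype(int)
  cv2.polylines(v,[p],True,(0,0,255),1)
print(yc)
cv2.imwrite('pics/s3c.png',cv2.resize(v[180:300,240:440],None,fx=4,fy=4,interpolation=cv2.INTER_CUBIC))"
```

```text
t 5.68 deck [-0.1296 -0.0006] z 0.2223 F [-1.77 -1.02 -0.64] q6 [ 0.25  0.28 -0.59  0.   -0.69 -1.96]
shift in current tool units [ 0.09 -0.29 -0.02] | in goal-axes [ 0.09 -0.29 -0.02] turn units [-0.01 -0.    0.05]
tool y in deck [0.001 1.   ] tool z in deck [ 1.    -0.001]
-0.05550968412348747
```

View pics/s3c.png

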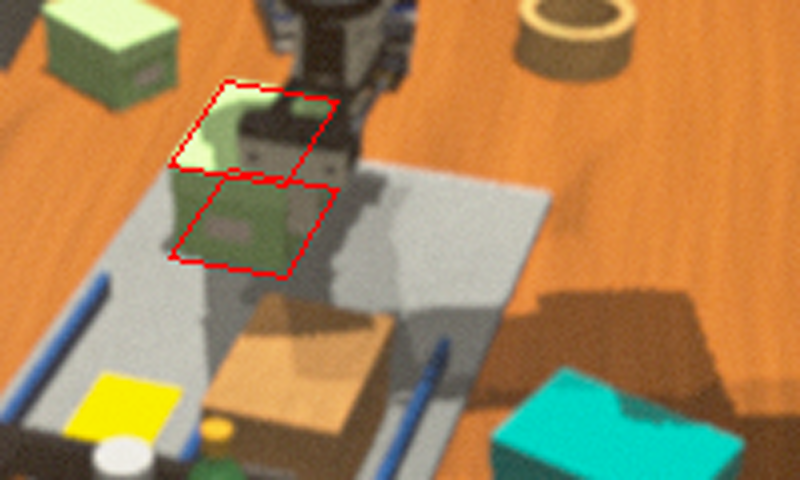

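Call:
play_rows(
  steps=[
    {"gripper": 1,"tx": 0,"ty": -0.15,"tz": 0,"ax": 0,"ay": 0,"az": 0},
    {"gripper": 1,"tx": 0,"ty": -0.15,"tz": 0,"ax": 0,"ay": 0,"az": 0},
    {"gripper": 1,"tx": 0,"ty": 0,"tz": 0,"ax": 0,"ay": 0,"az": 0},
    {"gripper": 1,"tx": 0,"ty": 0,"tz": 0,"ax": 0,"ay": 0,"az": 0},
    {"gripper": 1,"tx": 0,"ty": 0.4,"tz": 0,"ax": 0,"ay": 0,"az": 0},
    {"gripper": 1,"tx": 0,"ty": 0.7,"tz": 0,"ax": 0,"ay": 0,"az": 0},
    {"gripper": 1,"tx": -0.8,"ty": 0,"tz": 0,"ax": 0,"ay": 0,"az": 0},
    {"gripper": 1,"tx": -0.9,"ty": 0,"tz": 0,"ax": 0,"ay": 0,"az": 0},
    {"gripper": 1,"tx": -0.9,"ty": 0,"tz": 0,"ax": 0,"ay": 0,"az": 0},
    {"gripper": 1,"tx": -0.9,"ty": 0,"tz": 0,"ax": 0,"ay": 0,"az": 0},
    {"gripper": 0.6,"tx": -0.3,"ty": 0,"tz": -0.9,"ax": 0,"ay": 0,"az": 0},
    {"gripper": 0.6,"tx": 0,"ty": 0,"tz": -0.9,"ax": 0,"ay": 0,"az": 0},
    {"gripper": 0.6,"tx": 0,"ty": 0,"tz": -0.9,"ax": 0,"ay": 0,"az": 0},
    {"gripper": 0.6,"tx": 0,"ty": 0,"tz": -0.9,"ax": 0,"ay": 0,"az": 0},
    {"gripper": 0.6,"tx": 0,"ty": 0,"tz": -0.9,"ax": 0,"ay": 0,"az": 0},
    {"gripper": 0.6,"tx": 0,"ty": 0,"tz": -0.9,"ax": 0,"ay": 0,"az": 0},
  ],
)

```text
t: 7.07
eef_pos: [0.4615, -0.2019, 0.3175]
ee_rot: [-1.548, 1.563, -0.115]
force: [0.5, 0.9, -0.4]
width: 0.055
```

Call:
play_rows(
  steps=[
    {"gripper": 0.6,"tx": 0,"ty": 0,"tz": 0,"ax": -0.94,"ay": 0,"az": 0},
    {"gripper": 0.6,"tx": 0,"ty": 0,"tz": 0,"ax": -0.94,"ay": 0,"az": 0},
    {"gripper": 0.6,"tx": 0,"ty": 0,"tz": 0,"ax": -0.94,"ay": 0,"az": 0},
    {"gripper": 0.6,"tx": 0,"ty": 0,"tz": 0,"ax": -0.94,"ay": 0,"az": 0},
    {"gripper": 0.6,"tx": 0,"ty": 0,"tz": 0,"ax": -0.94,"ay": 0,"az": 0},
    {"gripper": 0.6,"tx": 0,"ty": 0,"tz": 0,"ax": -0.94,"ay": 0,"az": 0},
    {"gripper": 0.6,"tx": 0,"ty": 0,"tz": 0,"ax": -0.94,"ay": 0,"az": 0},
    {"gripper": 0.6,"tx": 0,"ty": 0,"tz": 0,"ax": -0.94,"ay": 0,"az": 0},
    {"gripper": 0.6,"tx": 0,"ty": 0,"tz": 0,"ax": -0.94,"ay": 0,"az": 0},
    {"gripper": 0.6,"tx": 0,"ty": 0,"tz": 0,"ax": -0.94,"ay": 0,"az": 0},
    {"gripper": 0.6,"tx": 0,"ty": 0,"tz": 0,"ax": -0.94,"ay": 0,"az": 0},
    {"gripper": 0.6,"tx": 0,"ty": 0,"tz": 0,"ax": -0.94,"ay": 0,"az": 0},
    {"gripper": 0.6,"tx": 0,"ty": 0,"tz": 0,"ax": -0.94,"ay": 0,"az": 0},
    {"gripper": 0.6,"tx": 0,"ty": 0,"tz": 0,"ax": -0.94,"ay": 0,"az": 0},
    {"gripper": 0.6,"tx": 0,"ty": 0,"tz": 0,"ax": -0.94,"ay": 0,"az": 0},
    {"gripper": 0.6,"tx": 0,"ty": 0,"tz": 0,"ax": -0.94,"ay": 0,"az": 0},
    {"gripper": 0.6,"tx": 0,"ty": 0,"tz": 0,"ax": 0,"ay": 0,"az": 0},
  ],
)

```text
t: 8.48
eef_pos: [0.4618, -0.201, 0.3173]
ee_rot: [-3.135, 1.564, -0.123]
force: [-0.4, 0.9, 0.8]
width: 0.0529
```

```bash
cat > look.py <<'E'
from h import *
import sys
plan(-.235,-.063,.220,ey)
f=optics.grab_frame('top')[:,:,::-1].copy();k=sys.argv[1]
hsv=cv2.cvtColor(f,cv2.COLOR_BGR2HSV);H,S,V=[hsv[:,:,i].astype(int) for i in range(3)]
m=(H>28)&(H<60)&(S>12)&(V>100)&(S<120);m[:145]=0;m[315:]=0;m[:,:135]=0;m[:,400:]=0
n,l,st,ce=cv2.connectedComponentsWithStats(cv2.morphologyEx(m.astype(np.uint8),cv2.MORPH_OPEN,np.ones((3,3))))
i=1+st[1:,4].argmax();c=cv2.findContours((l==i).astype(np.uint8),0,1)[0][0]
r=cv2.minAreaRect(ray("top",c[:,0],.092).astype(np.float32)*1000)
print(st[i],"deck c",w2d(np.array(r[0])/1000).round(4),"size",np.round(r[1],1),"ang",r[2])
v=f.copy();cv2.drawContours(v,[c],-1,(0,0,255),1)
cv2.imwrite(f'pics/l{k}.png',cv2.resize(v[140:380,130:450],None,fx=2.5,fy=2.5))
E
python3 look.py 4
```

```text
t 8.48 deck [-0.2644  0.0209] z 0.3173 F [-0.37  0.87  0.8 ] q6 [-0.02  0.15 -0.48  0.   -0.93 -0.11]
shift in current tool units [ 3.92 -1.15 -3.34] | in goal-axes [ 3.89 -1.18 -3.36] turn units [ 0.08 -0.07  0.  ]
tool y in deck [-1.    -0.008] tool z in deck [-0.008  1.   ]Traceback (most recent call last):
  File "look.py", line 8, in <module>
    i=1+st[1:,4].argmax();c=cv2.findContours((l==i).astype(np.uint8),0,1)[0][0]
        ~~~~~~~~~~~~~~~^^
ValueError: attempt to get argmax of an empty sequence
```

```bash
python3 -c "
from h import *
f=optics.grab_frame('top')[:,:,::-1];cv2.imwrite('pics/t4.png',f)"
```

```text
(no output)
```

View pics/t4.png

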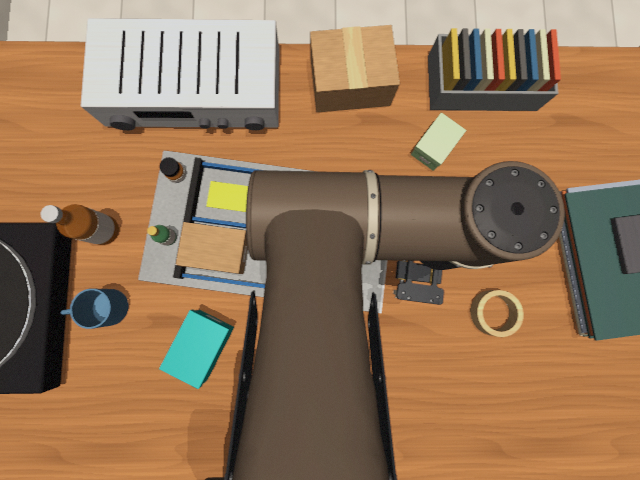

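The arm covers the box in this picture, so I'll step further right to look.

Call:
play_rows(
  steps=[
    {"gripper": 0.6,"tx": 0,"ty": 0.9,"tz": -0.6,"ax": 0,"ay": 0,"az": 0},
    {"gripper": 0.6,"tx": 0,"ty": 0.9,"tz": -0.6,"ax": 0,"ay": 0,"az": 0},
    {"gripper": 0.6,"tx": 0,"ty": 0.9,"tz": -0.6,"ax": 0,"ay": 0,"az": 0},
    {"gripper": 0.6,"tx": 0,"ty": 0.9,"tz": -0.6,"ax": 0,"ay": 0,"az": 0},
    {"gripper": 0.6,"tx": 0,"ty": 0.9,"tz": -0.6,"ax": 0,"ay": 0,"az": 0},
    {"gripper": 0.6,"tx": 0,"ty": 0.9,"tz": -0.36,"ax": 0.08,"ay": -0.07,"az": 0},
    {"gripper": 0.6,"tx": 0,"ty": 0.9,"tz": 0,"ax": 0,"ay": 0,"az": 0},
    {"gripper": 0.6,"tx": 0,"ty": 0.9,"tz": 0,"ax": 0,"ay": 0,"az": 0},
    {"gripper": 0.6,"tx": 0,"ty": 0,"tz": 0,"ax": 0,"ay": 0,"az": 0},
  ],
)

```text
t: 9.33
eef_pos: [0.5203, -0.3937, 0.3168]
ee_rot: [0.224, 1.568, -3.066]
force: [0.1, 0.7, 0.5]
width: 0.0524
```

```bash
python3 look.py 5
```

```text
t 9.33 deck [-0.4473 -0.0635] z 0.3168 F [0.09 0.67 0.49] q6 [-0.35  0.39 -0.16  0.   -1.03  0.2 ]
shift in current tool units [ 3.87 -8.49  0.1 ] | in goal-axes [ 3.87 -8.49  0.02] turn units [-0.1   0.02 -0.01]
tool y in deck [-1.    0.01] tool z in deck [0.011 1.   ]
[ 313  180   67   50 2715] deck c [-0.1302 -0.0641] size [131.9  92.4] ang 82.10338592529297
```

View pics/l5.png

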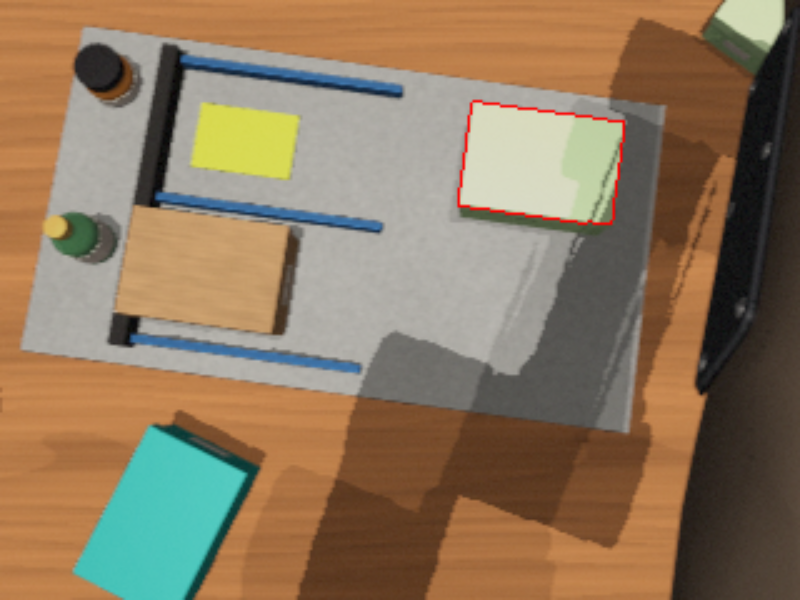

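The box is at deck (-130, -64) and square to the lane. Next I'll come down behind it.

Call:
play_rows(
  steps=[
    {"gripper": 0.5,"tx": 0,"ty": -0.8,"tz": 0,"ax": -0.1,"ay": 0,"az": 0},
    {"gripper": 0.5,"tx": 0,"ty": -0.8,"tz": 0,"ax": 0,"ay": 0,"az": 0},
    {"gripper": 0.5,"tx": 0,"ty": -0.8,"tz": 0,"ax": 0,"ay": 0,"az": 0},
    {"gripper": 0.5,"tx": 0,"ty": -0.8,"tz": 0,"ax": 0,"ay": 0,"az": 0},
    {"gripper": 0.5,"tx": 0,"ty": -0.8,"tz": 0,"ax": 0,"ay": 0,"az": 0},
    {"gripper": 0.5,"tx": 0,"ty": -0.8,"tz": 0,"ax": 0,"ay": 0,"az": 0},
    {"gripper": 0.5,"tx": 0,"ty": -0.8,"tz": 0,"ax": 0,"ay": 0,"az": 0},
    {"gripper": 0.5,"tx": 0,"ty": -0.8,"tz": 0,"ax": 0,"ay": 0,"az": 0},
    {"gripper": 0.5,"tx": 0,"ty": -0.8,"tz": 0,"ax": 0,"ay": 0,"az": 0},
    {"gripper": 0.5,"tx": 0,"ty": -0.8,"tz": 0,"ax": 0,"ay": 0,"az": 0},
    {"gripper": 0.5,"tx": 0.7,"ty": -0.4,"tz": 0,"ax": 0,"ay": 0,"az": 0},
    {"gripper": 0.5,"tx": 0.8,"ty": 0,"tz": 0,"ax": 0,"ay": 0,"az": 0},
    {"gripper": 0.5,"tx": 0.8,"ty": 0,"tz": 0,"ax": 0,"ay": 0,"az": 0},
    {"gripper": 0.5,"tx": 0.7,"ty": 0,"tz": 0,"ax": 0,"ay": 0,"az": 0},
    {"gripper": 0.5,"tx": 0.6,"ty": 0,"tz": 0,"ax": 0,"ay": 0,"az": 0},
    {"gripper": 0.5,"tx": 0,"ty": 0,"tz": 0,"ax": 0,"ay": 0,"az": 0},
    {"gripper": 0.5,"tx": 0,"ty": 0,"tz": 0,"ax": 0,"ay": 0,"az": 0},
  ],
)

```text
t: 10.8
eef_pos: [0.5483, -0.1821, 0.2273]
ee_rot: [0.074, 1.567, 3.083]
force: [0.6, -0.5, 0.7]
width: 0.0438
```

```bash
python3 -c "
from h import *
plan(-.05,-.0635,.220,ey)
f=optics.grab_frame('side');cv2.imwrite('pics/s6.png',cv2.resize(f[150:350,200:460,::-1],None,fx=3,fy=3))"
```

```text
t 10.8 deck [-0.2338 -0.0622] z 0.2273 F [ 0.64 -0.46  0.69] q6 [ 0.02  0.38 -0.42 -0.   -0.78 -0.15]
shift in current tool units [ 0.29 -7.35 -0.09] | in goal-axes [ 0.29 -7.35 -0.05] turn units [ 0.05  0.03 -0.  ]
tool y in deck [-1.    -0.005] tool z in deck [-0.005  1.   ]
```

View pics/s6.png

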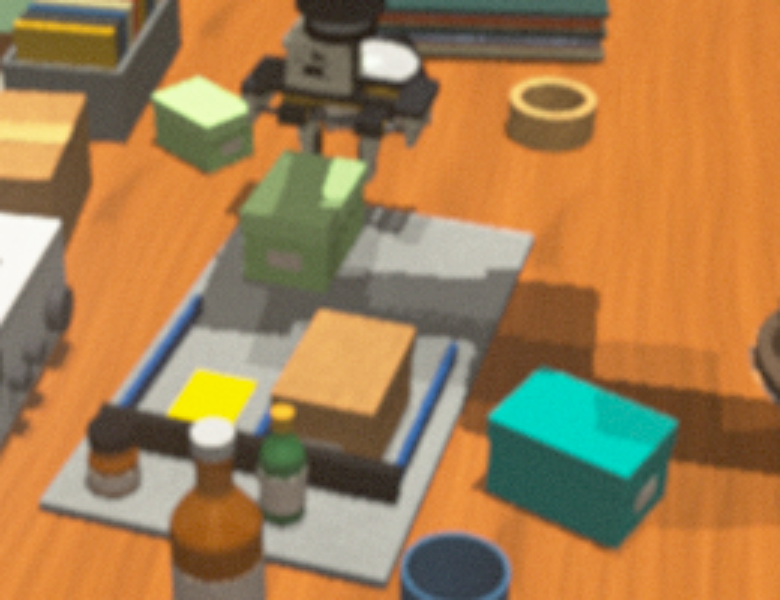

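Call:
play_rows(
  steps=[
    {"gripper": 0.5,"tx": 0.1,"ty": -0.25,"tz": -0.02,"ax": 0.05,"ay": 0,"az": 0},
    {"gripper": 0.5,"tx": 0.1,"ty": -0.25,"tz": -0.02,"ax": 0,"ay": 0,"az": 0},
    {"gripper": 0.5,"tx": 0,"ty": -0.25,"tz": 0,"ax": 0,"ay": 0,"az": 0},
    {"gripper": 0.5,"tx": 0,"ty": -0.25,"tz": 0,"ax": 0,"ay": 0,"az": 0},
    {"gripper": 0.5,"tx": 0,"ty": -0.25,"tz": 0,"ax": 0,"ay": 0,"az": 0},
    {"gripper": 0.5,"tx": 0,"ty": -0.25,"tz": 0,"ax": 0,"ay": 0,"az": 0},
    {"gripper": 0.5,"tx": 0,"ty": -0.25,"tz": 0,"ax": 0,"ay": 0,"az": 0},
    {"gripper": 0.5,"tx": 0,"ty": -0.25,"tz": 0,"ax": 0,"ay": 0,"az": 0},
    {"gripper": 0.5,"tx": 0,"ty": -0.25,"tz": 0,"ax": 0,"ay": 0,"az": 0},
    {"gripper": 0.5,"tx": 0,"ty": -0.25,"tz": 0,"ax": 0,"ay": 0,"az": 0},
    {"gripper": 0.5,"tx": 0,"ty": -0.25,"tz": 0,"ax": 0,"ay": 0,"az": 0},
    {"gripper": 0.5,"tx": 0,"ty": -0.25,"tz": 0,"ax": 0,"ay": 0,"az": 0},
  ],
)

```text
t: 11.85
eef_pos: [0.5599, -0.1082, 0.2229]
ee_rot: [0.254, 1.569, -3.025]
force: [-1.4, -5.8, 3.4]
width: 0.0438
```

```bash
cat > side.py <<'E'
from h import *
import sys
plan(.06,-.0635,.220,ey)
f=optics.grab_frame('side');v=f[:,:,::-1].copy()
s,R=now();xt=w2d(s['eef_pos'])[0]+.010
for z in(.012,.092):
  c=[(xt,-.063-.045),(xt+.13,-.063-.045),(xt+.13,-.063+.045),(xt,-.063+.045)]
  p=proj('side',[[*d2w(*q),z] for q in c])
  cv2.polylines(v,[(p*16).round().astype(int)],True,(0,0,255),1,cv2.LINE_AA,4)
cv2.imwrite(f'pics/sd{sys.argv[1]}.png',cv2.resize(v[180:320,220:420],None,fx=4,fy=4,interpolation=cv2.INTER_CUBIC))
E
python3 side.py 7
```

```text
t 11.85 deck [-0.159  -0.0635] z 0.2229 F [-1.43 -5.83  3.44] q6 [ 0.15  0.37 -0.44 -0.   -0.76 -0.29]
shift in current tool units [ 0.11 -8.76 -0.  ] | in goal-axes [ 0.12 -8.76  0.  ] turn units [ 0.    0.02 -0.  ]
tool y in deck [-1. -0.] tool z in deck [-0.  1.]
```

View pics/sd7.png

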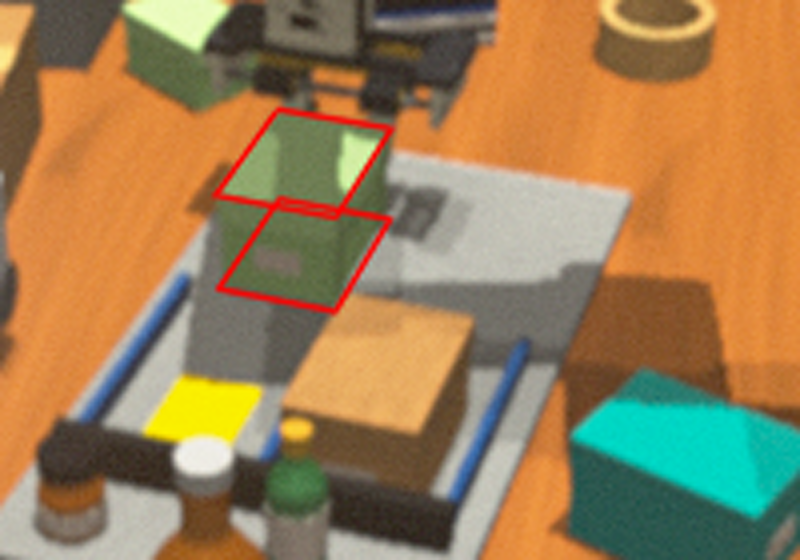

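The outline matches the box, which is in line with the lane. I'll continue down it.

Call:
play_rows(
  steps=[
    {"gripper": 0.5,"tx": 0,"ty": -0.25,"tz": 0,"ax": 0,"ay": 0,"az": 0},
    {"gripper": 0.5,"tx": 0,"ty": -0.25,"tz": 0,"ax": 0,"ay": 0,"az": 0},
    {"gripper": 0.5,"tx": 0,"ty": -0.25,"tz": 0,"ax": 0,"ay": 0,"az": 0},
    {"gripper": 0.5,"tx": 0,"ty": -0.25,"tz": 0,"ax": 0,"ay": 0,"az": 0},
    {"gripper": 0.5,"tx": 0,"ty": -0.25,"tz": 0,"ax": 0,"ay": 0,"az": 0},
    {"gripper": 0.5,"tx": 0,"ty": -0.25,"tz": 0,"ax": 0,"ay": 0,"az": 0},
    {"gripper": 0.5,"tx": 0,"ty": -0.25,"tz": 0,"ax": 0,"ay": 0,"az": 0},
    {"gripper": 0.5,"tx": 0,"ty": -0.25,"tz": 0,"ax": 0,"ay": 0,"az": 0},
    {"gripper": 0.5,"tx": 0,"ty": -0.25,"tz": 0,"ax": 0,"ay": 0,"az": 0},
    {"gripper": 0.5,"tx": 0,"ty": -0.25,"tz": 0,"ax": 0,"ay": 0,"az": 0},
    {"gripper": 0.5,"tx": 0,"ty": -0.25,"tz": 0,"ax": 0,"ay": 0,"az": 0},
    {"gripper": 0.5,"tx": 0,"ty": -0.25,"tz": 0,"ax": 0,"ay": 0,"az": 0},
    {"gripper": 0.5,"tx": 0,"ty": -0.25,"tz": 0,"ax": 0,"ay": 0,"az": 0},
    {"gripper": 0.5,"tx": 0,"ty": -0.25,"tz": 0,"ax": 0,"ay": 0,"az": 0},
  ],
)

```text
t: 13.07
eef_pos: [0.5717, -0.0219, 0.2228]
ee_rot: [0.27, 1.568, -3.009]
force: [-0.3, -5.8, 3.7]
width: 0.0437
```

```bash
python3 side.py 8
```

```text
t 13.07 deck [-0.0719 -0.0633] z 0.2228 F [-0.34 -5.82  3.73] q6 [ 0.3   0.37 -0.44 -0.   -0.76 -0.44]
shift in current tool units [ 0.11 -5.28 -0.01] | in goal-axes [ 0.11 -5.28 -0.01] turn units [ 0.    0.02 -0.01]
tool y in deck [-1. -0.] tool z in deck [-0.  1.]
```

View pics/sd8.png

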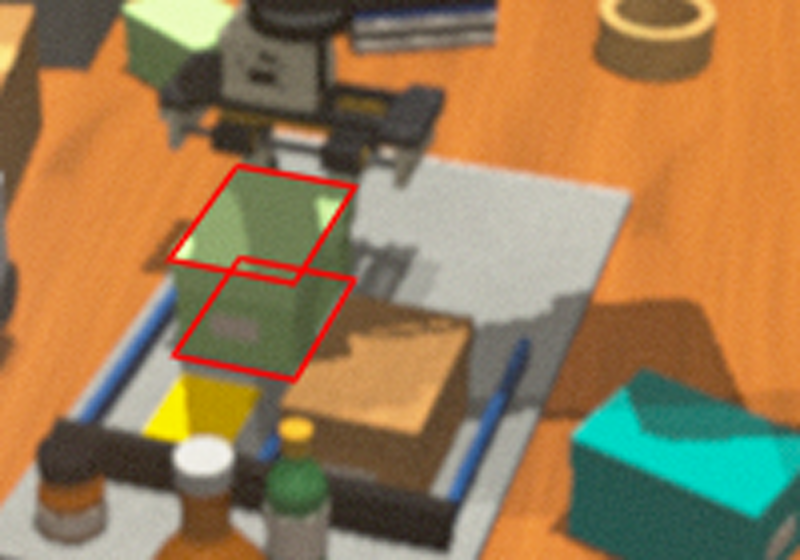

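Call:
play_rows(
  steps=[
    {"gripper": 0.5,"tx": 0,"ty": -0.25,"tz": 0,"ax": 0,"ay": 0,"az": 0},
    {"gripper": 0.5,"tx": 0,"ty": -0.25,"tz": 0,"ax": 0,"ay": 0,"az": 0},
    {"gripper": 0.5,"tx": 0,"ty": -0.25,"tz": 0,"ax": 0,"ay": 0,"az": 0},
    {"gripper": 0.5,"tx": 0,"ty": -0.25,"tz": 0,"ax": 0,"ay": 0,"az": 0},
    {"gripper": 0.5,"tx": 0,"ty": -0.25,"tz": 0,"ax": 0,"ay": 0,"az": 0},
    {"gripper": 0.5,"tx": 0,"ty": -0.25,"tz": 0,"ax": 0,"ay": 0,"az": 0},
    {"gripper": 0.5,"tx": 0,"ty": -0.25,"tz": 0,"ax": 0,"ay": 0,"az": 0},
    {"gripper": 0.5,"tx": 0,"ty": -0.25,"tz": 0,"ax": 0,"ay": 0,"az": 0},
    {"gripper": 0.5,"tx": 0,"ty": -0.25,"tz": 0,"ax": 0,"ay": 0,"az": 0},
    {"gripper": 0.5,"tx": 0,"ty": -0.25,"tz": 0,"ax": 0,"ay": 0,"az": 0},
    {"gripper": 0.5,"tx": 0,"ty": -0.25,"tz": 0,"ax": 0,"ay": 0,"az": 0},
    {"gripper": 0.5,"tx": 0,"ty": -0.25,"tz": 0,"ax": 0,"ay": 0,"az": 0},
    {"gripper": 0.5,"tx": 0,"ty": -0.25,"tz": 0,"ax": 0,"ay": 0,"az": 0},
    {"gripper": 0.5,"tx": 0,"ty": -0.25,"tz": 0,"ax": 0,"ay": 0,"az": 0},
    {"gripper": 0.5,"tx": 0,"ty": -0.25,"tz": 0,"ax": 0,"ay": 0,"az": 0},
    {"gripper": 0.5,"tx": 0,"ty": -0.25,"tz": 0,"ax": 0,"ay": 0,"az": 0},
    {"gripper": 0.5,"tx": 0,"ty": -0.25,"tz": 0,"ax": 0,"ay": 0,"az": 0},
    {"gripper": 0.5,"tx": 0,"ty": -0.2,"tz": 0,"ax": 0,"ay": 0,"az": 0},
  ],
)

```text
t: 14.62
eef_pos: [0.5868, 0.0881, 0.2226]
ee_rot: [0.333, 1.568, -2.947]
force: [-0.6, -7.4, 4.5]
width: 0.0436
```

```bash
python3 side.py 9
```

```text
t 14.62 deck [ 0.0391 -0.0632] z 0.2226 F [-0.63 -7.38  4.53] q6 [ 0.48  0.4  -0.39 -0.   -0.78 -0.61]
shift in current tool units [ 0.1  -0.84 -0.01] | in goal-axes [ 0.11 -0.84 -0.01] turn units [ 0.    0.03 -0.01]
tool y in deck [-1. -0.] tool z in deck [-0.  1.]
```

View pics/sd9.png

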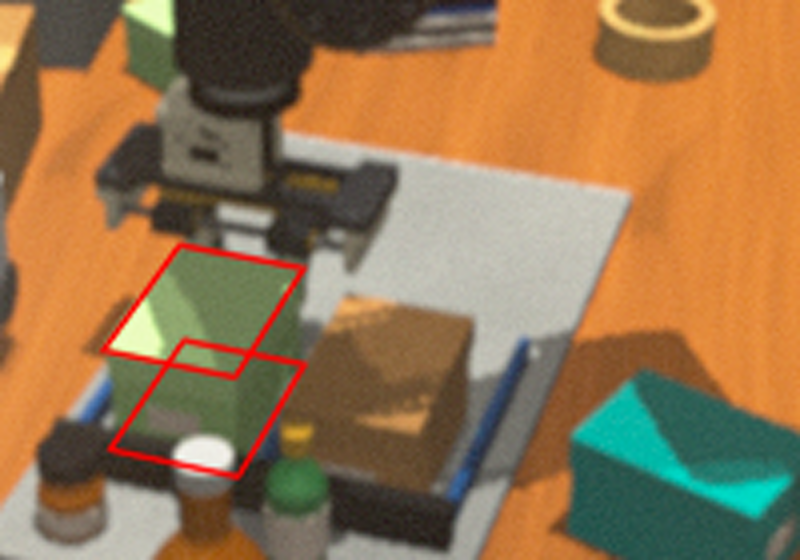

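Call:
play_rows(
  steps=[
    {"gripper": 0.5,"tx": 0,"ty": -0.1,"tz": 0,"ax": 0,"ay": 0,"az": 0},
    {"gripper": 0.5,"tx": 0,"ty": -0.1,"tz": 0,"ax": 0,"ay": 0,"az": 0},
    {"gripper": 0.5,"tx": 0,"ty": -0.1,"tz": 0,"ax": 0,"ay": 0,"az": 0},
    {"gripper": 0.5,"tx": 0,"ty": -0.1,"tz": 0,"ax": 0,"ay": 0,"az": 0},
    {"gripper": 0.5,"tx": 0,"ty": -0.1,"tz": 0,"ax": 0,"ay": 0,"az": 0},
    {"gripper": 0.5,"tx": 0,"ty": -0.1,"tz": 0,"ax": 0,"ay": 0,"az": 0},
    {"gripper": 0.5,"tx": 0,"ty": -0.05,"tz": 0,"ax": 0,"ay": 0,"az": 0},
  ],
)

```text
t: 15.25
eef_pos: [0.589, 0.104, 0.2225]
ee_rot: [0.305, 1.568, -2.975]
force: [-0.3, -6.4, 5.2]
width: 0.0436
```

Call:
play_rows(
  steps=[
    {"gripper": 0.5,"tx": 0,"ty": -0.05,"tz": 0,"ax": 0,"ay": 0,"az": 0},
    {"gripper": 0.5,"tx": 0,"ty": -0.05,"tz": 0,"ax": 0,"ay": 0,"az": 0},
  ],
)

```text
t: 15.42
eef_pos: [0.5893, 0.1063, 0.2225]
ee_rot: [0.309, 1.568, -2.971]
force: [-0.9, -5.7, 4.3]
width: 0.0438
```

```bash
python3 side.py 10
```

```text
t 15.42 deck [ 0.0574 -0.0631] z 0.2225 F [-0.85 -5.66  4.3 ] q6 [ 0.5   0.41 -0.37 -0.   -0.79 -0.64]
shift in current tool units [ 0.1  -0.1  -0.01] | in goal-axes [ 0.1  -0.1  -0.01] turn units [-0.    0.03 -0.01]
tool y in deck [-1.  0.] tool z in deck [0. 1.]
```

View pics/sd10.png

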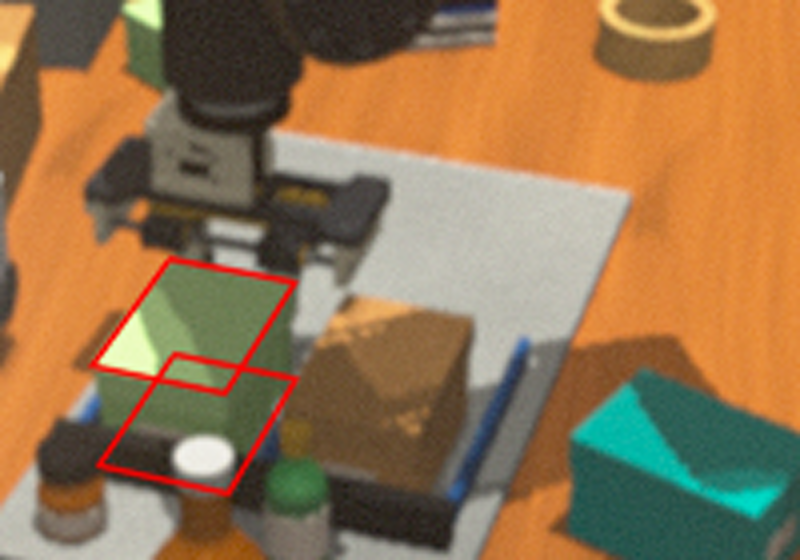

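Nearly home, so I'll creep on in tiny steps until the force rises.

Call:
play_rows(
  steps=[
    {"gripper": 0.5,"tx": 0,"ty": -0.05,"tz": 0,"ax": 0,"ay": 0,"az": 0},
    {"gripper": 0.5,"tx": 0,"ty": -0.05,"tz": 0,"ax": 0,"ay": 0,"az": 0},
  ],
)

```text
t: 15.63
eef_pos: [0.5895, 0.1077, 0.2226]
ee_rot: [0.658, 1.566, -2.622]
force: [1.3, -19.9, 5.8]
width: 0.044
```

Call:
play_rows(
  steps=[
    {"gripper": 0.5,"tx": 0,"ty": -0.04,"tz": 0,"ax": 0,"ay": 0,"az": 0},
    {"gripper": 0.5,"tx": 0,"ty": -0.04,"tz": 0,"ax": 0,"ay": 0,"az": 0},
  ],
)

```text
t: 15.8
eef_pos: [0.5896, 0.1081, 0.2226]
ee_rot: [0.858, 1.564, -2.422]
force: [0.8, -26.8, 8.0]
width: 0.044
```

The force rose to 20–27 N, so the box is against the stop. I'll back off straight, rise and look.

Call:
play_rows(
  steps=[
    {"gripper": 0.5,"tx": 0,"ty": 0.1,"tz": 0,"ax": 0,"ay": 0,"az": 0},
    {"gripper": 0.5,"tx": 0,"ty": 0.2,"tz": 0,"ax": 0,"ay": 0,"az": 0},
    {"gripper": 0.5,"tx": 0,"ty": 0.5,"tz": 0,"ax": 0,"ay": 0,"az": 0},
    {"gripper": 0.5,"tx": 0,"ty": 0.9,"tz": 0,"ax": 0,"ay": 0,"az": 0},
    {"gripper": 0.5,"tx": -0.5,"ty": 0.9,"tz": 0,"ax": 0,"ay": 0,"az": 0},
    {"gripper": 0.5,"tx": -0.9,"ty": 0.9,"tz": 0,"ax": 0,"ay": 0,"az": 0},
    {"gripper": 0.5,"tx": -0.9,"ty": 0.9,"tz": 0,"ax": 0,"ay": 0,"az": 0},
    {"gripper": 0.5,"tx": -0.9,"ty": 0.9,"tz": 0,"ax": 0,"ay": 0,"az": 0},
    {"gripper": 0.5,"tx": -0.9,"ty": 0.9,"tz": 0,"ax": 0,"ay": 0,"az": 0},
    {"gripper": 0.5,"tx": 0,"ty": 0.9,"tz": 0,"ax": 0,"ay": 0,"az": 0},
    {"gripper": 0.5,"tx": 0,"ty": 0.9,"tz": 0,"ax": 0,"ay": 0,"az": 0},
    {"gripper": 0.5,"tx": 0,"ty": 0.9,"tz": 0,"ax": 0,"ay": 0,"az": 0},
    {"gripper": 0.5,"tx": 0,"ty": 0.9,"tz": 0,"ax": 0,"ay": 0,"az": 0},
    {"gripper": 0.5,"tx": 0,"ty": 0.9,"tz": 0,"ax": 0,"ay": 0,"az": 0},
    {"gripper": 0.5,"tx": 0,"ty": 0.9,"tz": 0,"ax": 0,"ay": 0,"az": 0},
    {"gripper": 0.5,"tx": 0,"ty": 0.9,"tz": 0,"ax": 0,"ay": 0,"az": 0},
    {"gripper": 0.5,"tx": 0,"ty": 0.9,"tz": 0,"ax": 0,"ay": 0,"az": 0},
    {"gripper": 0.5,"tx": 0,"ty": 0,"tz": 0,"ax": 0,"ay": 0,"az": 0},
  ],
)

```text
t: 17.3
eef_pos: [0.5435, -0.2234, 0.3246]
ee_rot: [-0.067, 1.568, 2.935]
force: [0.4, 0.1, -0.5]
width: 0.0437
```

```bash
python3 look.py 11; python3 -c "
from h import *
f=optics.grab_frame('side');cv2.imwrite('pics/s11.png',cv2.resize(f[180:330,200:400,::-1],None,fx=4,fy=4,interpolation=cv2.INTER_CUBIC))"
```

```text
t 17.3 deck [-0.2753 -0.0631] z 0.3246 F [ 0.44  0.11 -0.48] q6 [-0.06  0.28 -0.29 -0.   -1.   -0.08]
shift in current tool units [ 4.19 -1.61 -0.  ] | in goal-axes [ 4.19 -1.61  0.01] turn units [-0.02  0.02  0.  ]
tool y in deck [-1.     0.002] tool z in deck [0.002 1.   ]
[ 186  164   69   50 2704] deck c [ 0.1348 -0.0623] size [132.   91.5] ang 82.0674819946289
```

View pics/l11.png

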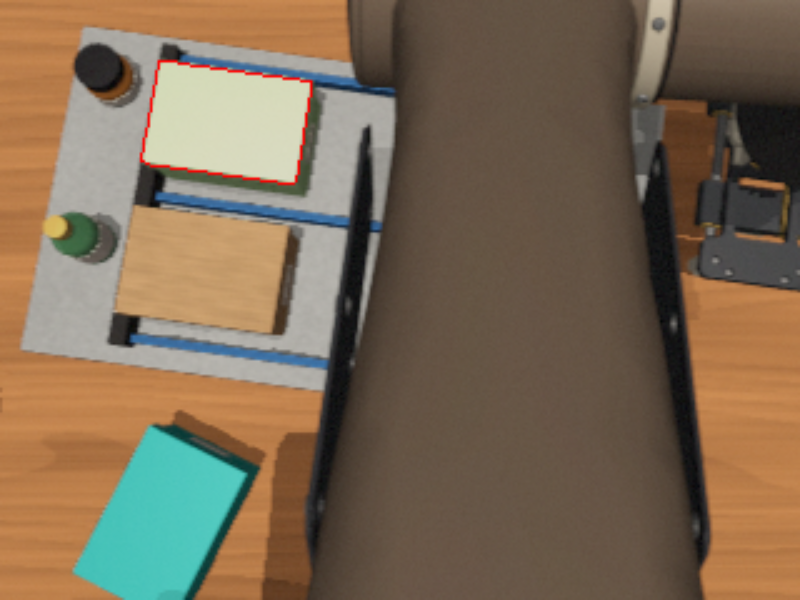

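View pics/s11.png

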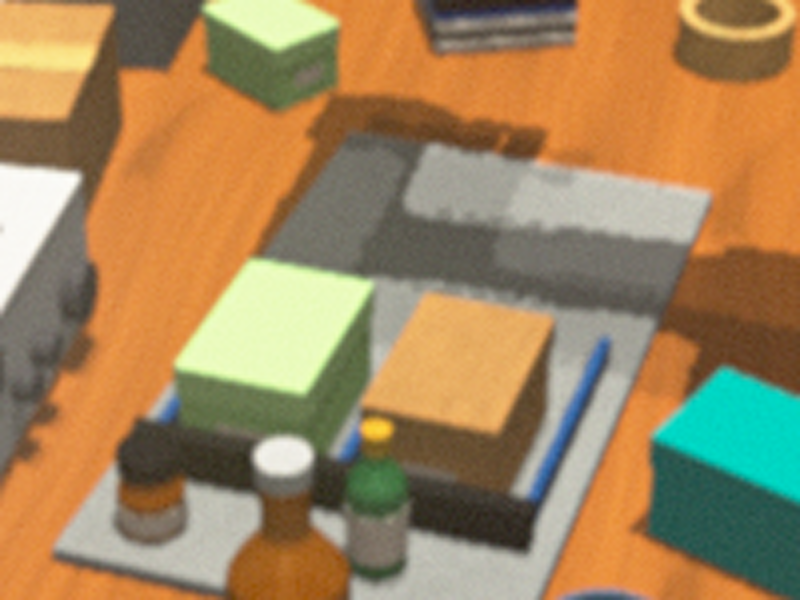

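```bash
python3 -c "
from station import job_done
print(job_done())"
```

```text
the job is handed in; nothing more can be done
None
```

The green box is home against the black stop in the labelled lane, and I handed the job in at about 17.5 s; no verdict is reported back.

**What I did:** I took the pale green carton on the apron, leaving the turquoise box and the smaller pale green one alone. I pushed it about 79 mm sideways with the open fingers. Then I pushed it straight down the lane from behind, with the fingertips kept above rail height. I stopped when the force rose to 20–27 N at the stop, then backed the arm clear.

**Last checks:**
- **Along the lane:** the top picture puts the box centre at deck x = 134.8 mm; the target is 135 mm.
- **Across the lane:** it is at y = -62.3 mm; the lane's centre line is -63 mm.
- **Angle:** the box is within about 0.1° of the lane.
- **Surroundings:** in both final pictures the box stands flat and clear of the rails. The brown box and the other things in view are where they were; the mug, tape roll and disc cases were mostly out of frame.

No check failed. One look midway was blocked by the arm, so I moved aside and repeated it.

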